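Refit the control knob of a hot plate

ROBOT

A 6-joint arm with a two-finger parallel gripper is mounted at the origin on a cart in front of the work surface, level with it; the furniture and walls round the work are solid. World frame = base frame: x ahead of the robot, y to its left, z up, the work surface at z = 0. Lengths are in m, angles in rad, forces in N, time in s.
With the tool pointing down it reaches from about 0.325 to 0.85 m from the base axis. Payload 4.4 kg.
Tool frame: the origin (TCP) lies between the finger pads; the fingertips stand 11 mm ahead of it and the grasp point (between the pads) lies 8 mm behind it; y points along the fingers, z is the direction in which the jaws open and shut, and the axes are right-handed (so a half turn about y gives the same grasp; the last joint's range is limited). The gripper opens to 94 mm and grips with 3 to 60 N. Pads are 16 mm wide; open, the fingers measure 119 mm over their backs; the gripper's body (75 mm by 177 mm) begins 78 mm behind the grasp point.
Start: joints at [-1.379, 0.207, 1.542, -0, 1.393, -0.15], TCP at [0.193, -0.542, 0.216] pointing down, gripper open.
Joint ranges: [-2.73, 2.73], [-0.86, 2.22], [0.23, 2.46], [-1.11, 4.25], [0.08, 2.63], [-2.82, 2.82]. Speed limits (rad/s): [2.79, 2.79, 3.14, 3.14, 3.14, 3.14].

INTERFACE

Orientations are given as [roll, pitch, yaw] about the fixed x, y, z axes, in that order (R = Rz(yaw) Ry(pitch) Rx(roll)).
In Python, from bench import status, viewer, finish_job gives the robot as it stands. The module is installed in compiled form; this text tells all that it offers.
- The arm moves only by the tool jog_arm, never from a script. Its argument "increments" is one flat list of numbers, 7 for each row, row after row: the turn, a rotation vector about the tool's x, y, z scaled (see below), then the shift along the tool's x, y, z scaled (see below), then the opening, from -1 (shut) to 1 (fully open). A call has 1 to 12 rows; each row is the pose to reach, as a shift and turn from the pose commanded when the call began, along the tool's axes at that moment, turning the shorter way round; what a row does not reach only later rows make up. The controller multiplies each number of a shift by 0.12 m and each number of a turn by pi rad. A row lasts 1/8 s, in which the tool goes at most 62.5 mm and 10.7 degrees, less where a joint would pass 70% of its speed; a pose out of reach is approached as far as the arm can. A call with a number of a shift or a turn outside -1 to 1 is refused whole. A call with a gripper value outside its range is refused whole. The fingers move at their own pace and stop on an object; the grip force is fixed at half the most. Time passes only in rows, so rows that repeat a pose let the fingers close. It gives the time, the measured TCP pose, the force and the opening at its end, in the units of the state.
- status.read_state(): the state, without advancing time (a new reading comes with each control period).
- viewer.read_camera(name): name is "scene" or "top" or "wrist"; returns the picture (480x640x3 uint8, blue, green, red); there is no depth.
- viewer.camera_info(name): a dict with "fx", "fy", "cx", "cy" (pixels), "R" (3x3) and "t" (3): a world point X has camera coordinates R X + t; the wrist camera has in their place "T_tool_cam" (4x4, takes a point from camera to tool coordinates, whose origin is the TCP and whose axes are the tool frame's). Camera axes: x right, y down, z forward; pixel columns grow to the right and rows downward; lengths in m; the calibration is good to about 2 mm. A picture is of the moment at which its call begins: read the wrist's pose just before it. camera_info takes no time and is no camera call.
- finish_job(): hands the job in, once; it reports no verdict.
The state is a dict: "clock": time; "qpos": joint angles; "qd": joint speeds; "joint_efforts": joint torques, N m; "ee_pos": TCP position; "orientation": TCP orientation; "wrist_force": force on the tool from outside, world axes, zero at the start; "wrist_torque": the same for the moment, N m; "width": opening from 0.0 (shut) to 1.0 (fully open).
Only numpy, scipy, OpenCV 4.12 (cv2) and the standard library are available. Lean on these libraries where they do the work, as an engineer would, in place of code of your own. Each camera call takes 0.05 s, during which the arm holds its last target.

TASK

The big black control knob of the hot plate was taken off to be washed. Put it back on the D-shaped shaft in the sloping control panel: turn it so that the flat in its bore matches the flat on the shaft, and push it fully home, so that its rim lies flush on the panel. Let go of it and leave the mug, the salt shaker and the garlic where they stand.

Things in the scene. Friction and masses are not known exactly. Their poses are not given: they have to be found in the camera images.
- knob_grip (a point): Loose black knob on its open rim on the worktop, 66 mm high, 120 g. Skirt 72 mm wide, 32 mm high with a flat top face 68 mm wide; on it a straight grip bar 64 long, 20 thick, 34 high. Point: on the axis in the bar, 55 mm above the rim, 23 above the face, 11 below the top. z out of the top; x along the bar to its end with the orange pointer; y across the bar (the way to pinch it).
- knob_foot (a point): Centre of the knob's underside in the rim's plane, 55 mm below knob_grip; same axes. Here opens the D-shaped bore, centred on the axis: round part 30 mm across, flat 8 mm from the axis on the pointer (+x) side, 24 mm deep from the rim (its walls begin 2 mm inside). Fully home, the rim rests on the panel and this point and its axes coincide with shaft_base, within the play.
- shaft_base (a point): White D-shaped shaft, square on the sloping panel, 20 mm long; the point is where its axis meets the panel. z along the shaft, away from the panel: 30 degrees from vertical, leaning to the front of the plate; x from the axis toward the flat, turning with the shaft. 26 mm across its round part, flat 6 mm from the axis: 2 mm of play in the bore. End bevelled 3 mm, with an orange line to the flat.
- shaft (a joint): Angle of the shaft in the panel, rad: 0 when its flat faces straight up the slope, growing counter-clockwise as one looks at the panel; it starts anywhere from -0.6 to 0.6 and is stiff (0.5 N m to turn it). It need not be turned.
- hot_plate: White hot plate, fixed, 250 mm deep, 260 wide, 78 high. Origin 120 mm behind its front; x to the back, y left, z up. It stands turned, its front to the right and partly to the robot (yaw 0.95 to 1.4). The front 90 mm slope up at 30 degrees from 26 to 78 mm high: the grey control panel; the shaft stands at its middle, 75 mm before the origin, 52 mm up. Behind, on the flat top, a dark round plate 140 mm across, 10 high.
- mug_mid (a point): Loose white mug with grey dots and an ear, 82 mm across, 114 mm with the ear, 91 mm high; bystander. Point: centre of its cup, half-way up.
- shaker_mid (a point): Loose glass salt shaker with grey top, 44 mm across, 90 mm high; bystander. Point: its centre, half-way up.
- garlic_mid (a point): Loose garlic bulb, about 60 mm; bystander. Point: its centre, half-way up.
Not all that is in view belongs to the job. Of the things shaped like the part that bears knob_grip, the black one is meant.

How it is judged:
On the way:
1. the knob is carried, off the worktop, to within 12 cm of the shaft (distance between knob_foot and shaft_base below 0.12 m and height (world z) of knob_foot above 0.03 m), for 0.1 s.
At the end, for the whole second after the job is handed in: The knob sits on the shaft, its rim within 3 mm of the panel and its centre within 6 mm of the shaft's axis, square to the panel within 0.1 rad, its flat on the shaft's flat (within 0.3 rad), released and at rest (z of knob_foot in the frame of shaft_base below 0.003 m and distance between knob_foot and shaft_base below 0.006 m and angle between the z axis of knob_foot and the z axis of shaft_base, either way round below 0.1 rad and angle between the x axis of knob_foot and the x axis of shaft_base, either way round below 0.3 rad and linear speed of knob below 0.02 m/s and contact force between the fingers and knob below 0.1 N); the robot touches nothing.
It fails at once if the mug, the salt shaker or the garlic is moved by more than 3 cm (distance of any of mug_mid, shaker_mid, garlic_mid from where it was at the start of the episode above 0.03 m).
It also fails if it takes over 35 s, if anything falls off the work surface, if the arm or the gripper's body presses on something with over 40 N, if the wrist force passes 120 N, or if a joint passes its speed limit or range.

## Working session

There is one attempt and no reset: what is moved stays moved. The work goes in short steps, Python scripts to look and compute and a tool call to move; the robot and the scene stay as the last step left them, time stands still between calls to the robot, and variables do not carry over. Pictures are saved under pics/ and viewed, and the job is handed in when it is done.

Besides the shell and the picture viewer there is one more tool, called after "Request:" by a JSON object that holds its "op" and its "data", one argument or row to a line. jog_arm: Moves the arm, as the interface text tells. Its arguments: {"type":"object","properties":{"increments":{"type":"array","items":{"type":"number"}}},"required":["increments"]}

```bash
mkdir -p pics; ls; python3 - <<'E'
from bench import status, viewer
import cv2,json
s=status.read_state();print(s)
for n in("scene","top"):
    cv2.imwrite(f"pics/{n}0.png",viewer.read_camera(n)); print(n,viewer.camera_info(n))
print(viewer.camera_info("wrist"))
E
```

```text
pics
{'clock': 0.0, 'qpos': array([-1.37849764e+00,  2.07383950e-01,  1.54291707e+00, -2.78073116e-05,
        1.39348250e+00, -1.50490106e-01]), 'qd': array([ 0.00171695,  0.00012277, -0.00073415, -0.00059829,  0.00038547,
       -0.0007623 ]), 'joint_efforts': array([ 1.07497799e-03, -3.70878375e+01, -2.81418496e+01,  7.00314296e-02,
        3.58981371e-02, -1.76851786e-04]), 'ee_pos': array([ 0.19310468, -0.54079454,  0.21532874]), 'orientation': array([-1.57296653e+00,  3.01408881e-04, -2.79879926e+00]), 'wrist_force': array([-0.49157206,  0.32738794,  0.55391683]), 'wrist_torque': array([ 0.01177137, -0.05130649,  0.04095493]), 'width': 1.0008539462381703}
scene {'fx': 557.3010434914726, 'fy': 557.3010434914726, 'cx': 316.4562377986159, 'cy': 232.2283532430818, 'R': array([[-0.70498989, -0.70910306, -0.01273203],
       [-0.62235018,  0.62714973, -0.46836253],
       [ 0.34010219, -0.32226707, -0.88344464]]), 't': array([0.4068182 , 0.45214616, 1.48240408])}
top {'fx': 531.7824487159189, 'fy': 531.7824487159189, 'cx': 333.9383238924522, 'cy': 236.71819646599903, 'R': array([[ 0.02857823, -0.99942734,  0.01811854],
       [-0.98833164, -0.03096464, -0.14913672],
       [ 0.14961235, -0.01364506, -0.98865057]]), 't': array([-0.06630733,  0.60767996,  1.26629818])}
{'fx': 421.90820736102336, 'fy': 421.90820736102336, 'cx': 317.02937078744736, 'cy': 234.01982541545584, 'T_tool_cam': array([[ 2.51211749e-04,  9.72558640e-01,  2.32657752e-01,
        -6.71311999e-02],
       [ 9.87659260e-04, -2.32657887e-01,  9.72558138e-01,
        -1.68975680e-01],
       [ 9.99999481e-01, -1.45314474e-05, -1.01900294e-03,
         8.93510247e-04],
       [ 0.00000000e+00,  0.00000000e+00,  0.00000000e+00,
         1.00000000e+00]])}
```

View pics/scene0.png

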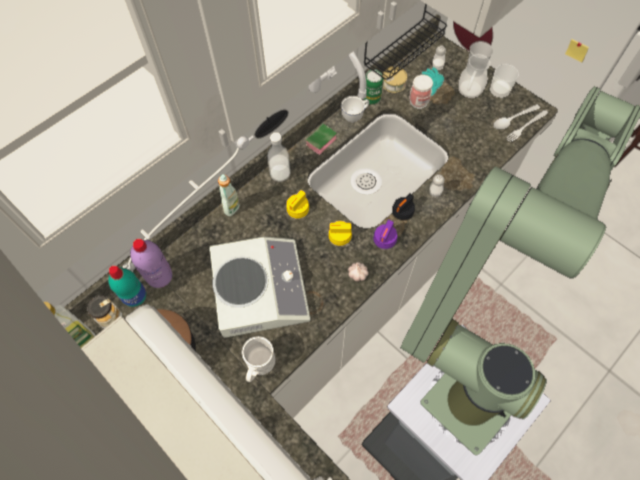

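View pics/top0.png

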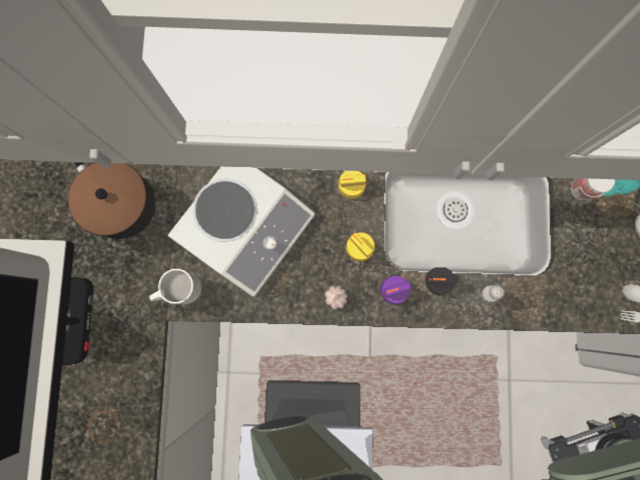

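The top view shows four knobs: yellow at (352,183) and (360,246), purple at (396,290), and black at (440,281). The black one fits the description. The shaft is at about (270,242), the garlic at (336,297), the shaker at (493,293) and the mug at (178,287). I'll enlarge the black knob and the shaft.

```bash
python3 - <<'E'
import cv2,numpy as np
t=cv2.imread("pics/top0.png");s=cv2.imread("pics/scene0.png")
c=lambda im,x,y:cv2.resize(im[y-25:y+25,x-33:x+33],(400,300),interpolation=cv2.INTER_CUBIC)
cv2.imwrite("pics/crop0.png",np.vstack([np.hstack([c(t,440,281),c(t,268,242)]),np.hstack([c(s,403,206),c(s,287,275)])]))
E
```

```text
(no output)
```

View pics/crop0.png

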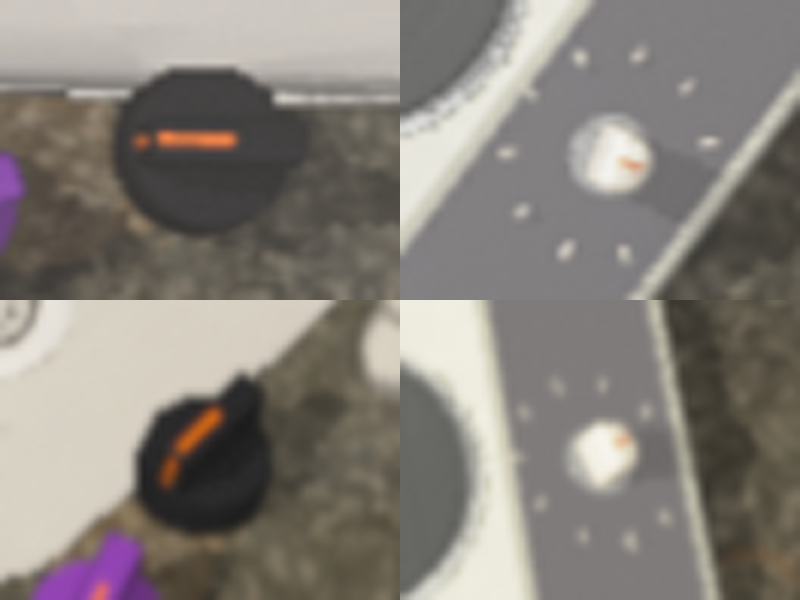

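```bash
cat > h.py <<'E'
import numpy as np, cv2
from scipy.spatial.transform import Rotation as Ro
from bench import status, viewer
def cam(n, st=None):
    i=viewer.camera_info(n); K=np.array([[i['fx'],0,i['cx']],[0,i['fy'],i['cy']],[0,0,1]])
    if n!='wrist': return K,np.array(i['R']),np.array(i['t'])
    T=np.eye(4);T[:3,:3]=Ro.from_euler('xyz',st['orientation']).as_matrix();T[:3,3]=st['ee_pos']
    M=np.linalg.inv(T@i['T_tool_cam']); return K,M[:3,:3],M[:3,3]
def plane(c,uv,p0,n=(0,0,1)):
    K,R,t=c; d=R.T@np.linalg.inv(K)@[uv[0],uv[1],1]; o=-R.T@t; n=np.array(n,float)
    return o+d*(((np.array(p0)-o)@n)/(d@n))
def z(c,uv,h): return plane(c,uv,[0,0,h])
def proj(c,X):
    K,R,t=c; p=K@(R@np.array(X)+t); return p[:2]/p[2]
def tri(c1,u1,c2,u2):
    P=[c[0]@np.c_[c[1],c[2]] for c in(c1,c2)]
    X=cv2.triangulatePoints(P[0],P[1],np.array(u1,float).reshape(2,1),np.array(u2,float).reshape(2,1))[:,0];return X[:3]/X[3]
def rel(R_des,p_des,st=None,Rc=None,pc=None):
    "increments (turn,shift) in units of tool from commanded pose"
    rv=Ro.from_matrix(Rc.T@R_des).as_rotvec(); sh=Rc.T@(np.array(p_des)-pc)
    return rv/np.pi, sh/0.12
E
python3 - <<'E'
from h import *
t=cam('top');s=cam('scene')
C=lambda x,y,u,v,ox=0,oy=0:(x-33+(u-ox)*66/400,y-25+(v-oy)*50/300)
a=C(440,281,157,138);b=C(440,281,237,140)
print('bar top line ends',z(t,a,.066),z(t,b,.066))
print('scene', z(s,C(403,206,178,450,0,300),.066),z(s,C(403,206,218,411,0,300),.066))
print('knob ctr from skirt', z(t,C(440,281,199,150),.032))
u1=C(268,242,612,155,400,0);u2=C(287,275,603,455,400,300)
print('shaft',u1,u2,tri(t,u1,s,u2))
for n,u,h in[('mug',(178,287),.09),('gar',(336,297),.03),('shk',(493,293),.09),('purple',(396,290),.06)]: print(n,z(t,u,h))
# plate corners top: 
for u in[(314,213),(253,295)]: print('front corner',z(t,u,.026))
for u in[(170,234)]: print('back corner',z(t,u,.078))
E
```

```text
bar top line ends [ 0.51086595 -0.28915531  0.066     ] [ 0.51101612 -0.32107365  0.066     ]
scene [ 0.51153128 -0.29100958  0.066     ] [ 0.51244569 -0.32254706  0.066     ]
knob ctr from skirt [ 0.50903807 -0.31324119  0.032     ]
shaft (269.98, 242.83333333333334) (287.495, 275.8333333333333) [0.5865838  0.1066219  0.06302784]
mug [0.47245821 0.31371116 0.09      ]
gar [ 0.46227287 -0.05765138  0.03      ]
shk [ 0.48024674 -0.42657729  0.09      ]
purple [ 0.4821508  -0.20115584  0.06      ]
front corner [0.67133301 0.00362935 0.026     ]
front corner [0.46133959 0.14645374 0.026     ]
back corner [0.59885873 0.34518923 0.078     ]
```

Request:
{"op": "jog_arm", "data": {
  "increments": [0, -0.391, 0, -1, 0, -0.9, 1, 0, -0.391, 0, -1, 0, -0.9, 1, 0, -0.391, 0, -1, 0, -0.9, 1, 0, -0.391, 0, -1, 0, -0.9, 1, 0, -0.391, 0, -1, 0, -0.9, 1, 0, -0.391, 0, -1, 0, -0.9, 1, 0, -0.391, 0, -1, 0, -0.9, 1]
}}

```text
clock: 0.98
ee_pos: [0.2699, -0.399, 0.2159]
orientation: [-1.571, 0.001, -1.566]
wrist_force: [0.5, 0.1, 0.5]
width: 0.998
```

Request:
{"op": "jog_arm", "data": {
  "increments": [0, 0, 0, -0.36, 0.13, 1, 1, 0, 0, 0, -0.36, 0.13, 1, 1, 0, 0, 0, -0.36, 0.13, 1, 1]
}}

```text
clock: 1.35
ee_pos: [0.3922, -0.3539, 0.1996]
orientation: [-1.572, 0.002, -1.565]
wrist_force: [0.1, 0.4, -0.3]
width: 0.999
```

Request:
{"op": "jog_arm", "data": {
  "increments": [0, 0, 0, -0.36, 0, 1, 1, 0, 0, 0, -0.36, 0, 1, 1, 0, 0, 0, -0.36, 0, 1, 1]
}}

```text
clock: 1.72
ee_pos: [0.5118, -0.3118, 0.2003]
orientation: [-1.571, 0.0, -1.567]
wrist_force: [-0.7, -0.7, -0.2]
width: 1.002
```

```bash
python3 - <<'E'
from h import *
st=status.read_state();im=viewer.read_camera('wrist');cv2.imwrite('pics/w1.png',im)
np.save('w1.npy',np.r_[st['ee_pos'],st['orientation']]);print(st['ee_pos'],st['orientation'],st['qpos'],st['clock'])
E
```

```text
[ 0.51177263 -0.31182502  0.20026744] [-1.57115146e+00  4.61056526e-04 -1.56651100e+00] [-6.91640875e-01  2.70770646e-01  1.49692802e+00  1.28637000e-04
  1.37446212e+00 -6.95951415e-01] 1.725
```

View pics/w1.png

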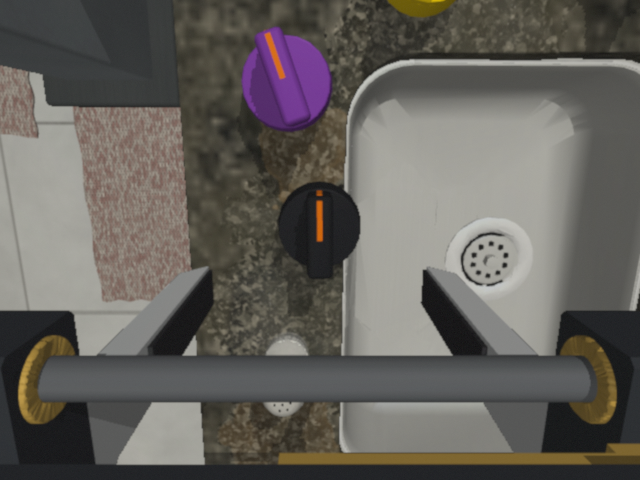

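```bash
python3 - <<'E'
from h import *
a=np.load('w1.npy');c=cam('wrist',dict(ee_pos=a[:3],orientation=a[3:]))
for u in[(319.5,203),(319.5,240),(320,278),(308,270),(332,270)]:print(u,z(c,u,.066))
print('skirt',z(c,(279,225),.032),z(c,(360,225),.032))
im=cv2.imread('pics/w1.png');cv2.imwrite('pics/w1c.png',cv2.resize(im[170:290,240:400],(800,600),interpolation=cv2.INTER_CUBIC))
E
```

```text
(319.5, 203) [ 0.51367605 -0.29459318  0.066     ]
(319.5, 240) [ 0.51382546 -0.32230721  0.066     ]
(320, 278) [ 0.51436444 -0.35200441  0.066     ]
(308, 270) [ 0.50527765 -0.34568091  0.066     ]
(332, 270) [ 0.52337908 -0.34560704  0.066     ]
skirt [ 0.48087996 -0.31839987  0.032     ] [ 0.5471043  -0.31813067  0.032     ]
```

View pics/w1c.png

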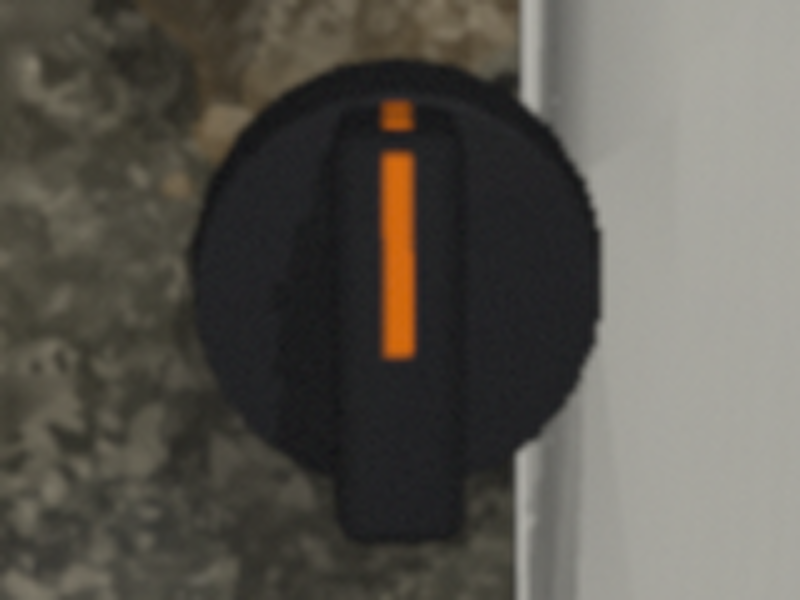

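Request:
{"op": "jog_arm", "data": {
  "increments": [0, 0, 0, 0.05, 0.5, 0.012, 1, 0, 0, 0, 0.05, 0.95, 0.012, 1, 0, 0, 0, 0.05, 0.95, 0.012, 1, 0, 0, 0, 0.05, 0.95, 0.012, 1]
}}

```text
clock: 2.28
ee_pos: [0.5113, -0.3207, 0.0888]
orientation: [-1.569, -0.002, -1.572]
wrist_force: [0.3, 0.2, 0.3]
width: 0.998
```

```bash
python3 - <<'E'
from h import *
st=status.read_state();im=viewer.read_camera('wrist');cv2.imwrite('pics/w2.png',im)
np.save('w2.npy',np.r_[st['ee_pos'],st['orientation']]);print(st['ee_pos'],st['orientation'],st['clock'])
E
```

```text
[ 0.51129717 -0.32066645  0.08882562] [-1.56916073 -0.00176965 -1.57196175] 2.275
```

View pics/w2.png

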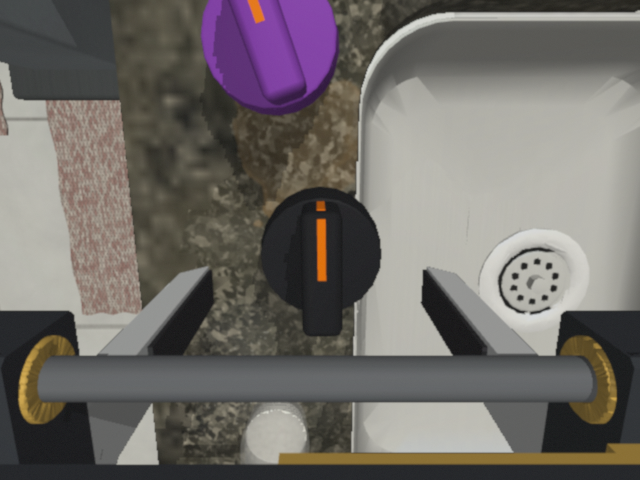

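```bash
python3 - <<'E'
from h import *
a=np.load('w2.npy');c=cam('wrist',dict(ee_pos=a[:3],orientation=a[3:]))
for u in[(321,211),(321,219),(322,281),(322,335),(302,320),(341,320)]:print(u,z(c,u,.066))
print('skirt',z(c,(261,250),.032),z(c,(381,250),.032))
E
```

```text
(321, 211) [ 0.51341859 -0.28918325  0.066     ]
(321, 219) [ 0.51342153 -0.29294606  0.066     ]
(322, 281) [ 0.51392539 -0.32330461  0.066     ]
(322, 335) [ 0.51396319 -0.35160052  0.066     ]
(302, 320) [ 0.50412587 -0.34353436  0.066     ]
(341, 320) [ 0.52328942 -0.34357809  0.066     ]
skirt [ 0.48050971 -0.31734268  0.032     ] [ 0.54713749 -0.31747181  0.032     ]
```

Request:
{"op": "jog_arm", "data": {
  "increments": [0, 0, 0, -0.005, 0.2, 0.01, 1, 0, 0, 0, -0.005, 0.34, 0.01, 1, 0, 0, 0, -0.005, 0.34, 0.01, 1]
}}

```text
clock: 2.7
ee_pos: [0.5122, -0.3182, 0.0459]
orientation: [-1.572, 0.001, -1.57]
wrist_force: [0.2, -0.0, 0.2]
width: 1.002
```

Request:
{"op": "jog_arm", "data": {
  "increments": [0, 0, 0, 0, 0, 0, -1, 0, 0, 0, 0, 0, 0, -1, 0, 0, 0, 0, 0, 0, -1, 0, 0, 0, 0, 0, 0, -1, 0, 0, 0, 0, 0, 0, -1, 0, 0, 0, 0, 0, 0, -1, 0, 0, 0, 0, 0, 0, -1, 0, 0, 0, 0, 0, 0, -1]
}}

```text
clock: 3.7
ee_pos: [0.5127, -0.3184, 0.046]
orientation: [-1.571, -0.0, -1.57]
wrist_force: [0.4, 0.0, -0.9]
width: 0.211
```

Request:
{"op": "jog_arm", "data": {
  "increments": [0, 0, 0, 0, -0.5, 0, -1, 0, 0, 0, 0, -1, 0, -1, 0, 0, 0, 0, -1, 0, -1]
}}

```text
clock: 4.08
ee_pos: [0.5161, -0.3213, 0.1728]
orientation: [-1.561, -0.008, -1.57]
wrist_force: [0.4, -0.8, -0.8]
width: 0.213
```

Request:
{"op": "jog_arm", "data": {
  "increments": [0, 0, 0, -0.5, -0.4, 0, -1, 0, 0, 0, -1, -0.4, 0, -1, 0, 0, 0, -1, -0.4, 0, -1]
}}

```text
clock: 4.45
ee_pos: [0.5118, -0.1948, 0.2131]
orientation: [-1.573, 0.002, -1.567]
wrist_force: [-0.0, -0.7, -1.8]
width: 0.212
```

```bash
python3 - <<'E'
from h import *
st=status.read_state();im=viewer.read_camera('wrist');cv2.imwrite('pics/w3.png',im)
np.save('w3.npy',np.r_[st['ee_pos'],st['orientation']]);print(st['ee_pos'],st['orientation'],st['clock'],st['width'],st['wrist_force'])
E
```

```text
[ 0.51175197 -0.19476892  0.21307996] [-1.57254337  0.00192862 -1.56657612] 4.45 0.21151414214952374 [-0.01642484 -0.74285609 -1.80765581]
```

View pics/w3.png

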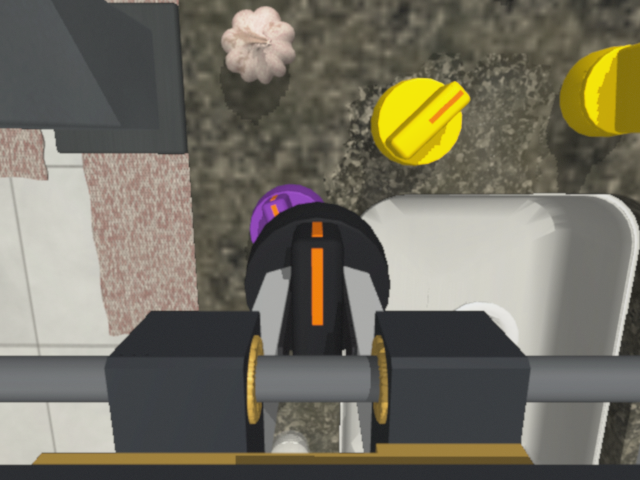

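```bash
cat >> h.py <<'E'
def frame(psi):
    u=np.array([np.cos(psi)*np.cos(np.pi/6),np.sin(psi)*np.cos(np.pi/6),.5]);n=np.array([-.5*np.cos(psi),-.5*np.sin(psi),np.cos(np.pi/6)])
    return np.c_[u,np.cross(n,u),n]
def toolR(psi,th):
    k=frame(psi)@Ro.from_euler('z',th).as_matrix()
    return np.c_[-k[:,0],-k[:,2],-k[:,1]]
def cur(st): return Ro.from_euler('xyz',st['orientation']).as_matrix(),np.array(st['ee_pos'])
E
python3 - <<'E'
from h import *
a=np.load('w3.npy');c=cam('wrist',dict(ee_pos=a[:3],orientation=a[3:]))
R=Ro.from_euler('xyz',a[3:]).as_matrix()
def tl(u,y): return R.T@(plane(c,u,a[:3]+R[:,1]*y,R[:,1])-a[:3])
print('line',tl((317,249),-.020),tl((317.5,325),-.020)); print('skirt',tl((246,270),.014),tl((389,270),.014))
F=frame(.973);b=np.array([.589,.111,.052]);p=b-F[:,0]*.1+F[:,2]*.15
print(p,p-a[:3])
st=status.read_state();Rc,pc=cur(st)
Rd=toolR(.973,0);print(np.linalg.norm(Ro.from_matrix(Rc.T@Rd).as_rotvec()))
print(rel(Rd,p,Rc=Rc,pc=pc))
E
```

```text
line [-0.02518207 -0.02        0.00018776] [ 0.00497634 -0.02        0.0003711 ]
skirt [-0.00588161  0.014      -0.03212515] [-0.0058607   0.014       0.03295816]
[ 0.49804648 -0.02257709  0.13190381] [-0.01370549  0.17219183 -0.08117615]
0.7913727870965189
(array([0.05095457, 0.18677431, 0.16116294]), array([-1.43793768,  0.67700132, -0.10714536]))
```

Request:
{"op": "jog_arm", "data": {
  "increments": [0, 0, 0, -0.5, 0, 0, -1, 0, 0, 0, -0.9, 0, 0, -1, 0, 0, 0, -0.9, 0, 0, -1]
}}

```text
clock: 4.88
ee_pos: [0.5115, -0.0885, 0.2122]
orientation: [-1.574, 0.001, -1.567]
wrist_force: [-0.2, -0.1, -1.2]
width: 0.206
```

```bash
python3 - <<'E'
from h import *
F=frame(.973);b=np.array([.589,.111,.052]);p=b-F[:,0]*.1+F[:,2]*.15
st=status.read_state();Rc,pc=cur(st);print(pc,st['qpos'])
print(rel(toolR(.973,0),p,Rc=Rc,pc=pc))
E
```

```text
[ 0.51149575 -0.08849815  0.21222085] [-3.38179437e-01  9.36419556e-02  1.67964671e+00  4.13365181e-05
  1.37171002e+00 -3.41871443e-01]
(array([0.05118244, 0.18672076, 0.16150742]), array([-0.54896096,  0.67030512, -0.10791256]))
```

Request:
{"op": "jog_arm", "data": {
  "increments": [0.051, 0.187, 0.161, -0.55, 0.2, -0.11, -1, 0.051, 0.187, 0.161, -0.55, 0.4, -0.11, -1, 0.051, 0.187, 0.161, -0.55, 0.67, -0.11, -1, 0.051, 0.187, 0.161, -0.55, 0.67, -0.11, -1, 0.051, 0.187, 0.161, -0.55, 0.67, -0.11, -1, 0.051, 0.187, 0.161, -0.55, 0.67, -0.11, -1]
}}

```text
clock: 5.62
ee_pos: [0.4993, -0.026, 0.1334]
orientation: [-1.567, 0.521, -2.171]
wrist_force: [-0.7, -0.2, -2.5]
width: 0.209
```

```bash
python3 - <<'E'
from h import *
st=status.read_state();im=viewer.read_camera('wrist');cv2.imwrite('pics/w4.png',im)
np.save('w4.npy',np.r_[st['ee_pos'],st['orientation']]);print(st['ee_pos'],st['orientation'],st['clock'],st['qpos'])
E
```

```text
[ 0.49933985 -0.02595136  0.13340174] [-1.56678176  0.52109717 -2.17146037] 5.625 [-0.57741029  0.06484425  1.99159095  0.57987047  1.13888942 -0.23848875]
```

View pics/w4.png

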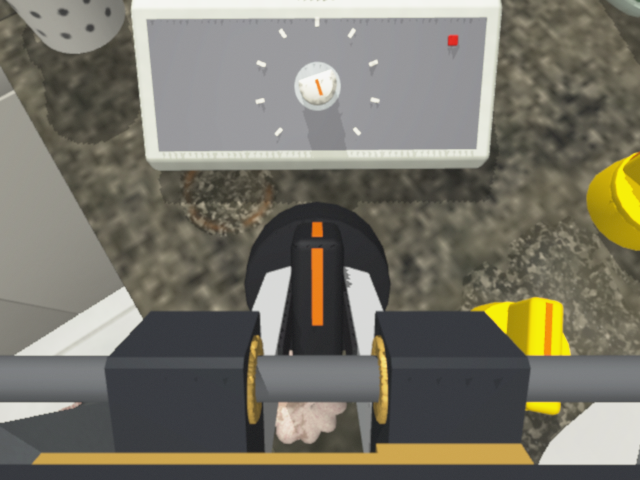

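```bash
python3 - <<'E'
import cv2
im=cv2.imread('pics/w4.png');cv2.imwrite('pics/w4c.png',cv2.resize(im[42:132,257:377],(800,600),interpolation=cv2.INTER_CUBIC))
E
```

```text
(no output)
```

View pics/w4c.png

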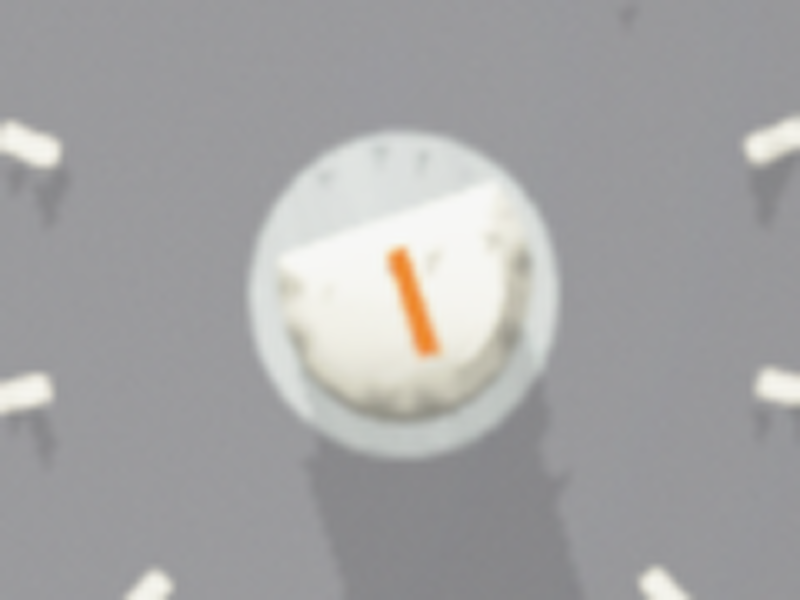

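```bash
python3 - <<'E'
from h import *
a=np.load('w4.npy');c=cam('wrist',dict(ee_pos=a[:3],orientation=a[3:]))
C=lambda u,v:(257+u*120/800-.42,42+v*90/600-.42)
psi=.973
for _ in range(3):
    F=frame(psi);b=z(c,C(404,295),.052)
    L=[plane(c,u,b,F[:,2]) for u in[(261,64),(374,64),(260,101),(375,100.5),(278,132),(357,131.5)]]
    vs=[L[0]-L[1],L[2]-L[3],L[4]-L[5]];e=[np.arctan2(-(v@F[:,0]),v@F[:,1]) for v in vs];print(psi,b,np.round(e,4))
    psi+=np.mean(e[:2])*1.0
F=frame(psi)
print('psi',psi,[F.T@(x-b) for x in L])
# panel corners of white body front edge
top=b+.02*F[:,2]
for u in[(427,355),(398,250),(280,262),(500,182),(390,222)]: print(u,np.round(F.T@(plane(c,C(*u),top,F[:,2])-b),4))
for u in[(250,295),(558,295),(404,132),(404,458)]: print('washer',np.round(F.T@(plane(c,C(*u),b,F[:,2])-b),4))
# check in static cams
for n in('top','scene'): print(n,proj(cam(n),b),proj(cam(n),top))
E
```

```text
0.973 [0.59222769 0.10733139 0.052     ] [-0.0022  0.0016  0.0032]
0.9727113469794995 [0.59222769 0.10733139 0.052     ] [-0.0019  0.0018  0.0035]
0.9726570529344616 [0.59222769 0.10733139 0.052     ] [-0.0019  0.0019  0.0035]
psi 0.9726468405233148 [array([1.48300973e-02, 3.99790670e-02, 2.04141000e-07]), array([ 1.46783711e-02, -4.05607151e-02, -2.07111681e-07]), array([-1.03603864e-02,  4.15554576e-02,  2.12190943e-07]), array([-1.02031857e-02, -4.20117356e-02, -2.14520328e-07]), array([-3.22771531e-02,  2.90203995e-02,  1.48184854e-07]), array([-3.20708448e-02, -2.93486812e-02, -1.49859675e-07])]
(427, 355) [-0.0078 -0.0022  0.02  ]
(398, 250) [0.0023 0.0007 0.02  ]
(280, 262) [0.0012 0.0126 0.02  ]
(500, 182) [ 0.0087 -0.0096  0.02  ]
(390, 222) [0.005  0.0015 0.02  ]
washer [ 0.      0.0166 -0.    ]
washer [-0.     -0.0167 -0.    ]
washer [ 0.0165 -0.      0.    ]
washer [-0.0169  0.     -0.    ]
top [270.34217605 241.32688285] [272.94143671 242.73190852]
scene [286.05277204 276.21028037] [289.14501072 273.17889546]
```

```bash
python3 - <<'E'
from h import *
a=np.load('w4.npy');Rc=Ro.from_euler('xyz',a[3:]).as_matrix();pc=a[:3]
b=np.array([.5922,.1073,.052])
F=frame(.973);b=b+F[:,0]*.0004
Rd=toolR(.973,.31);p=b+.04*F[:,2]-Rd@[.0017,.046,.0003]
print(p,rel(Rd,p,Rc=Rc,pc=pc),rel(Rd,p,Rc=Rc,pc=pc)[1]*.12)
print(status.read_state()['ee_pos'],status.read_state()['clock'])
E
```

```text
[0.5682733  0.07358957 0.12744191] (array([-0.00159583, -0.09946527,  0.0010602 ]), array([-0.85033847,  0.5453929 ,  0.00287548])) [-0.10204062  0.06544715  0.00034506]
[ 0.49989825 -0.02557909  0.13398429] 5.675
```

Request:
{"op": "jog_arm", "data": {
  "increments": [0, -0.05, 0, -0.4, 0, 0.003, -1, -0.001, -0.099, 0.001, -0.85, 0.2, 0.003, -1, -0.001, -0.099, 0.001, -0.85, 0.545, 0.003, -1, -0.001, -0.099, 0.001, -0.85, 0.545, 0.003, -1, -0.001, -0.099, 0.001, -0.85, 0.545, 0.003, -1]
}}

```text
clock: 6.3
ee_pos: [0.5687, 0.0752, 0.1288]
orientation: [-1.394, 0.497, -1.813]
wrist_force: [-0.6, -1.0, -1.5]
width: 0.209
```

```bash
python3 - <<'E'
from h import *
st=status.read_state();print(st['ee_pos'],st['orientation'],st['clock'],st['wrist_force'])
R,p=cur(st)
w=viewer.read_camera('wrist');t=viewer.read_camera('top');s=viewer.read_camera('scene')
cv2.imwrite('pics/w5.png',w);cv2.imwrite('pics/t5.png',t);cv2.imwrite('pics/s5.png',s)
f=lambda im,x,y:cv2.resize(im[y-45:y+45,x-60:x+60],(400,300),interpolation=cv2.INTER_CUBIC)
cv2.imwrite('pics/m5.png',np.vstack([np.hstack([f(t,270,240),f(s,290,270)]),np.hstack([cv2.resize(w,(400,300)),f(w,317,240)])]))
F=frame(.973);b=np.array([.5922,.1073,.052]);print(F.T@(p+R@[.0017,.046,.0003]-b))
Rd=toolR(.973,.31);print(Ro.from_matrix(R.T@Rd).as_rotvec())
E
```

```text
[0.56865986 0.07521635 0.12879706] [-1.39380393  0.49724469 -1.81307689] 6.3 [-0.6094865  -1.02169576 -1.54177279]
[0.00250974 0.00052015 0.04039131]
[-0.00206405  0.000906   -0.00112999]
```

View pics/m5.png

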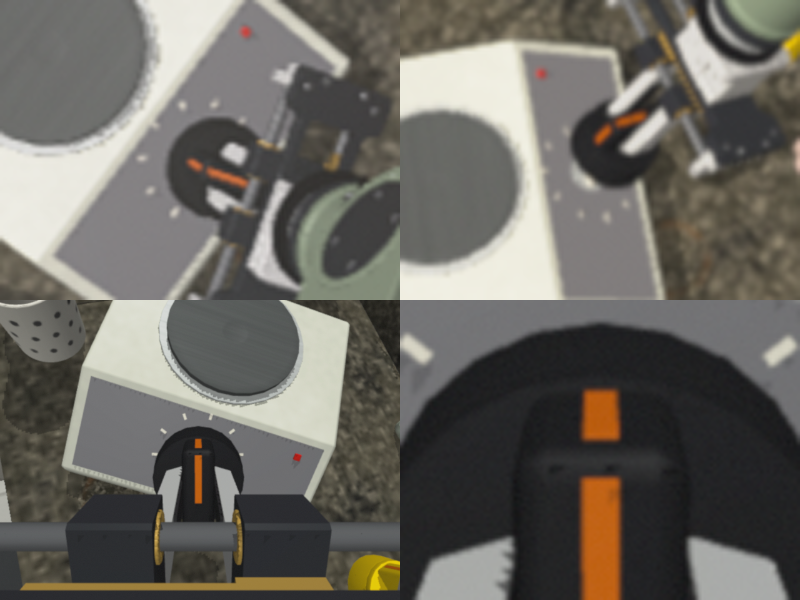

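```bash
python3 - <<'E'
import cv2,numpy as np
im=cv2.imread('pics/w5.png');im4=cv2.imread('pics/w4.png')
cv2.imwrite('pics/w5c.png',cv2.resize(im[170:290,220:420],(800,480),interpolation=cv2.INTER_CUBIC))
cv2.imwrite('pics/w4d.png',cv2.resize(im4[5:155,217:417],(800,600),interpolation=cv2.INTER_CUBIC))
E
```

```text
(no output)
```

View pics/w5c.png

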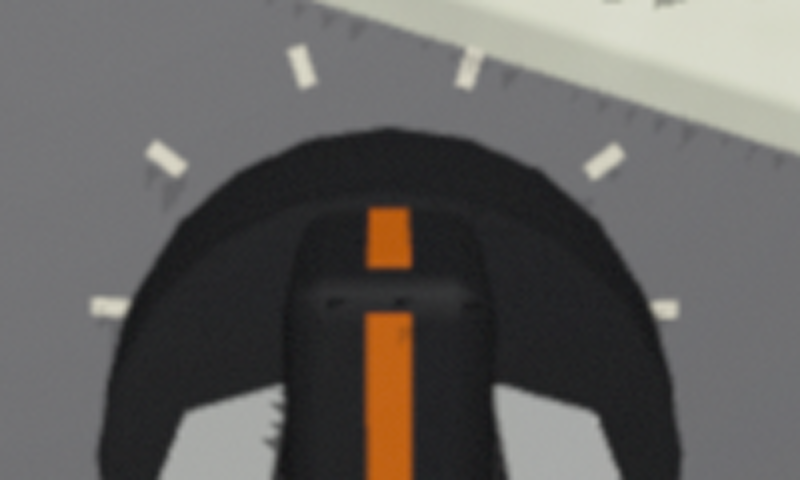

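View pics/w4d.png

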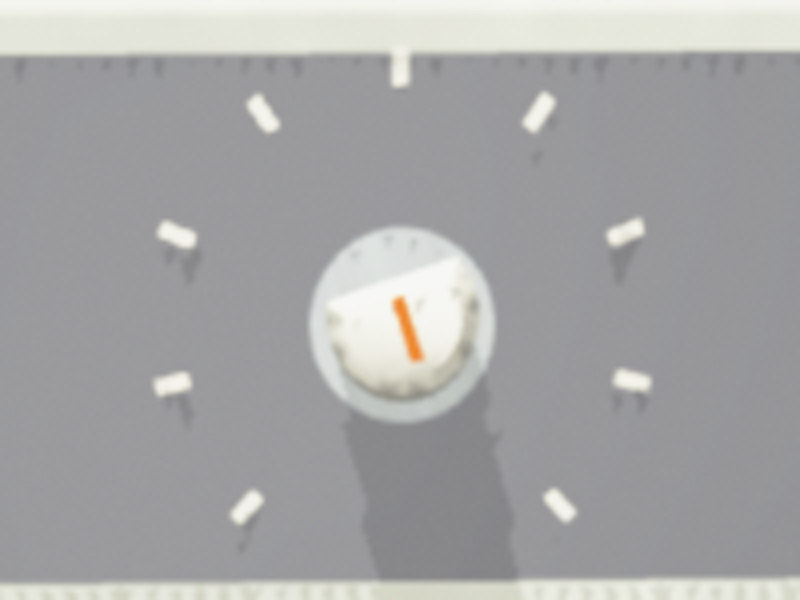

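View pics/w5.png

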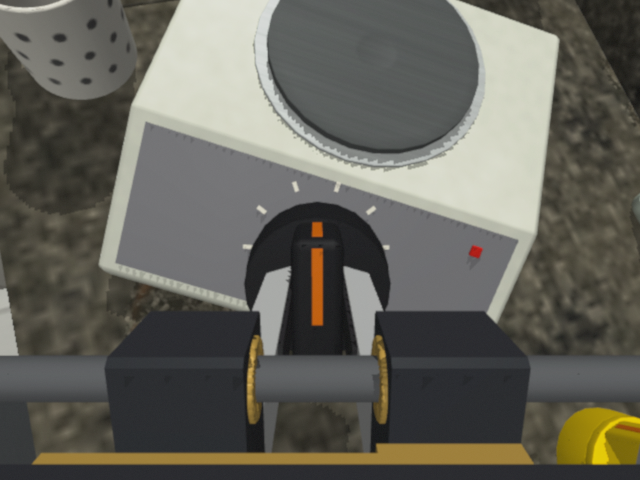

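```bash
cat > m.py <<'E'
from h import *
from scipy.optimize import least_squares
a=np.load('w4.npy');c=cam('wrist',dict(ee_pos=a[:3],orientation=a[3:]))
F=frame(.973);b0=np.array([.5922,.1073,.052])
px=[(400,67),(263,114),(539,112),(177,235),(626,232),(173,384),(632,380),(247,507),(560,505)]
px=[(217+u/4-.37,5+v/4-.37) for u,v in px]
P=np.array([F.T@(plane(c,u,b0,F[:,2])-b0) for u in px])[:,:2]
if __name__=='__main__':
    r=least_squares(lambda q:np.hypot(P[:,0]-q[0],P[:,1]-q[1])-q[2],[0,0,.043]);print('circle',r.x,np.round(r.fun*1e3,2))
    print('angles',np.round(np.degrees(np.arctan2(P[:,1]-r.x[1],P[:,0]-r.x[0])),1))
    lamp=F.T@(plane(c,(453,41),b0,F[:,2])-b0)
    X=np.array([P[0],P[1],P[3],P[2]]);X3=np.c_[X,np.zeros(4)]
    uv=np.array([(220+u/4-.37,170+v/4-.37) for u,v in[(469,67),(302,67),(167,160),(604,162)]])
    X3=np.r_[X3,[lamp]];uv=np.r_[uv,[(475.5,252)]]
    st0=status.read_state();p0=np.array([.5687,.0752,.1288]);R0=Ro.from_euler('xyz',[-1.3938,.49724,-1.81308])
    W=X3@F.T+b0
    def f(q):
        cc=cam('wrist',dict(ee_pos=p0+q[:3],orientation=(R0*Ro.from_rotvec(q[3:])).as_euler('xyz')))
        return np.r_[(np.array([proj(cc,x) for x in W])-uv).ravel()/.5,q[3:]/.003,q[:3]/.004]
    r2=least_squares(f,np.zeros(6));print(r2.x,np.round(r2.fun[:10]*.5,2))
    p=p0+r2.x[:3];R=(R0*Ro.from_rotvec(r2.x[3:])).as_matrix()
    k=F.T@(p+R@[.0017,.046,.0003]-b0);print('knob foot rel base0',k,'minus circle ctr',k[:2]-r.x[:2])
    print(Ro.from_matrix(R.T@toolR(.973,.31)).as_rotvec())
E
python3 m.py
```

```text
circle [-2.69362776e-04 -4.15547292e-05  4.28261231e-02] [-0.08 -0.02  0.04  0.08  0.06 -0.   -0.06 -0.03  0.02]
angles [   0.4   34.6  -34.2   69.   -68.5  103.5 -102.8  137.8 -137.3]
[ 2.06030868e-04  7.15807917e-04  2.62828607e-04  2.99966776e-04
  1.99714693e-03 -3.11238105e-05] [-0.07  0.21  0.14 -0.   -0.09 -0.25  0.1  -0.25 -0.09  0.29]
knob foot rel base0 [0.00326439 0.00069951 0.04026329] minus circle ctr [0.00353376 0.00074107]
[-0.00236832 -0.00109322 -0.00109598]
```

```bash
sed 's#/.003#/.015#;s#\[:3\]/.004#[:3]/.03#' m.py > m2.py; python3 m2.py; python3 - <<'E'
from h import *
i=viewer.camera_info('wrist');T=np.array(i['T_tool_cam']);K=cam('top')[0]
def tl(u,y):
    d=T[:3,:3]@[(u[0]-i['cx'])/i['fx'],(u[1]-i['cy'])/i['fy'],1];return T[:3,3]+d*(y-T[1,3])/d[1]
for v in (201.5,202,202.5): print(tl((317.2,v),.046),tl((317.2,v),.044))
print(tl((245,270),.046),tl((388.5,270),.046))
print('topface edge',tl((317,170+195/4),.014), 'bar top front', tl((317,170+285/4),-.020), 'line',tl((317,248),-.02),tl((317,325.5),-.02))
E
```

```text
circle [-2.69362776e-04 -4.15547292e-05  4.28261231e-02] [-0.08 -0.02  0.04  0.08  0.06 -0.   -0.06 -0.03  0.02]
angles [   0.4   34.6  -34.2   69.   -68.5  103.5 -102.8  137.8 -137.3]
[1.39865050e-04 7.72631017e-04 2.44001924e-04 8.36538282e-04
 3.65201983e-03 3.43212618e-05] [-0.1   0.23  0.1   0.09 -0.09 -0.1   0.11 -0.29 -0.01  0.07]
knob foot rel base0 [0.00327245 0.00076611 0.04024223] minus circle ctr [0.00354181 0.00080767]
[-0.00290393 -0.00274833 -0.00116338]
[-0.03274428  0.046       0.00065392] [-0.03306167  0.044       0.00065312]
[-0.03248431  0.046       0.00065382] [-0.03280412  0.044       0.00065303]
[-0.0322242   0.046       0.00065373] [-0.03254643  0.044       0.00065293]
[ 0.00425166  0.046      -0.03800454] [0.00428797 0.046      0.03880498]
topface edge [-0.03011569  0.014       0.00054988] bar top front [-0.02857018 -0.02        0.00054933] line [-0.02601682 -0.02        0.00054814] [ 0.00477313 -0.02        0.00053372]
```

Request:
{"op": "jog_arm", "data": {
  "increments": [0, 0, 0, 0.021, 0.07, -0.002, -1, 0, 0, 0, 0.021, 0.14, -0.002, -1, 0, 0, 0, 0.021, 0.14, -0.002, -1]
}}

```text
clock: 6.82
ee_pos: [0.5713, 0.0803, 0.111]
orientation: [-1.398, 0.498, -1.816]
wrist_force: [-1.5, 0.3, -1.2]
width: 0.213
```

```bash
python3 - <<'E'
from h import *
st=status.read_state();print(st['ee_pos'],st['orientation'],st['clock'],st['wrist_force'],st['wrist_torque'])
R,p=cur(st)
w=viewer.read_camera('wrist');cv2.imwrite('pics/w6.png',w)
cv2.imwrite('pics/w6c.png',cv2.resize(w[170:290,220:420],(800,480),interpolation=cv2.INTER_CUBIC))
F=frame(.973);b=np.array([.5922,.1073,.052]);print(F.T@(p+R@[.003,.046,.0003]-b))
E
```

```text
[0.5713411  0.08028996 0.11100249] [-1.39785339  0.49788667 -1.81629682] 6.825 [-1.51573293  0.27795755 -1.22163329] [-0.34175133  0.11633237  0.00059439]
[-0.00271901  0.0008818   0.02212663]
```

View pics/w6c.png

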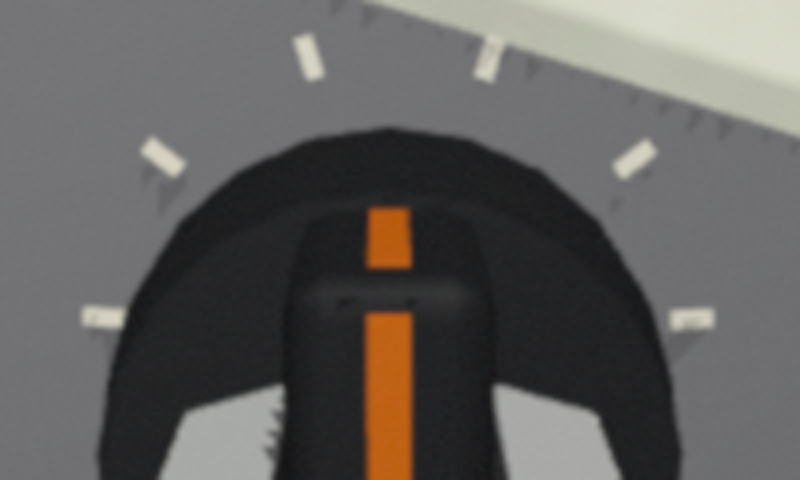

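```bash
cat > m3.py <<'E'
from m import *
def solve(uvc,idx,p0,o0,kx=.003):
    X3=np.c_[P[idx],np.zeros(len(idx))];W=X3@F.T+b0
    uv=np.array([(220+u/4-.37,170+v/4-.37) for u,v in uvc]);p0=np.array(p0);R0=Ro.from_euler('xyz',o0)
    def f(q):
        cc=cam('wrist',dict(ee_pos=p0+q[:3],orientation=(R0*Ro.from_rotvec(q[3:])).as_euler('xyz')))
        return np.r_[(np.array([proj(cc,x) for x in W])-uv).ravel()/.3,q[3:]/.006,q[:3]/.02]
    r=least_squares(f,np.zeros(6));p=p0+r.x[:3];R=(R0*Ro.from_rotvec(r.x[3:])).as_matrix()
    print('corr',np.round(r.x,4),'res px',np.round(r.fun[:2*len(idx)]*.3,2))
    print('foot rel axis',F.T@(p+R@[kx,.046,.0003]-b0)+[.0003,0,0]); print('rot to go',Ro.from_matrix(R.T@toolR(.973,.31)).as_rotvec())
E
python3 - <<'E'
from m3 import *
solve([(488,57),(309,57),(163,157),(635,159),(103,317),(692,318)],[0,1,3,2,5,4],[.57134,.08029,.1110],[-1.39785,.49789,-1.8163])
E
```

```text
corr [ 0.0005  0.0008 -0.0003  0.0009  0.      0.0001] res px [ 0.1   0.17 -0.05 -0.03 -0.23 -0.13 -0.05 -0.17  0.24  0.05 -0.01  0.13]
foot rel axis [-0.00176371  0.00090611  0.02144129]
rot to go [-0.00050097 -0.00202241 -0.00142012]
```

Request:
{"op": "jog_arm", "data": {
  "increments": [0, 0, 0, -0.006, 0, 0.008, -1, 0, 0, 0, -0.006, 0.03, 0.008, -1, 0, 0, 0, -0.006, 0.06, 0.008, -1, 0, 0, 0, -0.006, 0.06, 0.008, -1]
}}

```text
clock: 7.38
ee_pos: [0.5749, 0.0836, 0.106]
orientation: [-1.396, 0.498, -1.815]
wrist_force: [-0.0, 0.6, -0.9]
width: 0.212
```

```bash
cat > chk.py <<'E'
from h import *
st=status.read_state();R,p=cur(st);F=frame(.973);b=np.array([.592,.1073,.052])
print('t',st['clock'],'foot rel',np.round(F.T@(p+R@[.003,.046,.0003]-b),4),'F panel',np.round(F.T@st['wrist_force'],1),'tau',np.round(R.T@st['wrist_torque'],2),'w',st['width'],'rot',np.round(Ro.from_matrix(R.T@toolR(.973,.31)).as_rotvec(),4))
E
python3 chk.py
```

```text
t 7.375 foot rel [-0.001  -0.0005  0.0154] F panel [-0.   0.4 -1.1] tau [-0.05 -0.04 -0.32] w 0.21201514029442026 rot [-0.0007 -0.0011 -0.0013]
```

Request:
{"op": "jog_arm", "data": {
  "increments": [0, 0, 0, 0, 0.02, 0, -1, 0, 0, 0, 0, 0.04, 0, -1, 0, 0, 0, 0, 0.04, 0, -1]
}}

```text
clock: 7.75
ee_pos: [0.5764, 0.0854, 0.102]
orientation: [-1.396, 0.498, -1.815]
wrist_force: [-0.4, 0.7, -0.7]
width: 0.214
```

```bash
python3 chk.py
```

```text
t 7.75 foot rel [-0.001  -0.0006  0.0107] F panel [-0.   0.8 -0.8] tau [-0.06 -0.1  -0.37] w 0.21408110894812346 rot [-0.001  -0.001  -0.0013]
```

Request:
{"op": "jog_arm", "data": {
  "increments": [0, 0, 0, 0, 0.02, 0, -1, 0, 0, 0, 0, 0.04, 0, -1, 0, 0, 0, 0, 0.06, 0, -1, 0, 0, 0, 0, 0.06, 0, -1]
}}

```text
clock: 8.25
ee_pos: [0.5785, 0.0884, 0.0958]
orientation: [-1.396, 0.498, -1.815]
wrist_force: [0.2, -1.1, -1.5]
width: 0.209
```

```bash
python3 chk.py
```

```text
t 8.25 foot rel [-0.0009 -0.0007  0.0035] F panel [-1.5 -0.8 -0.9] tau [-0.04 -0.08 -0.34] w 0.20949970963117184 rot [-0.0011 -0.0011 -0.0014]
```

Request:
{"op": "jog_arm", "data": {
  "increments": [0, 0, 0, 0, 0.015, 0, -1, 0, 0, 0, 0, 0.03, 0, -1, 0, 0, 0, 0, 0.03, 0, -1]
}}

```text
clock: 8.62
ee_pos: [0.5797, 0.0897, 0.0931]
orientation: [-1.395, 0.498, -1.815]
wrist_force: [-1.2, -1.0, 0.5]
width: 0.211
```

```bash
python3 chk.py
```

```text
t 8.625 foot rel [-0.0008 -0.001   0.0003] F panel [-1.1  0.4  1.2] tau [-0.23 -0.01 -0.37] w 0.2106341830314519 rot [-0.0016 -0.0008 -0.0013]
```

Force just starts to rise, so I'm pressing a little further in.

Request:
{"op": "jog_arm", "data": {
  "increments": [0, 0, 0, 0, 0.015, 0, -1, 0, 0, 0, 0, 0.015, 0, -1]
}}

```text
clock: 8.88
ee_pos: [0.5799, 0.0897, 0.093]
orientation: [-1.395, 0.497, -1.813]
wrist_force: [-9.0, -7.3, 13.3]
width: 0.214
```

```bash
python3 chk.py
```

```text
t 8.875 foot rel [-0.0007 -0.0011  0.0002] F panel [-3.   3.3 17. ] tau [-1.43  0.04 -0.59] w 0.21393279442039514 rot [-0.0008  0.0007 -0.0011]
```

Request:
{"op": "jog_arm", "data": {
  "increments": [0, 0, 0, 0, 0, 0, 0.2, 0, 0, 0, 0, 0, 0, 0.2, 0, 0, 0, 0, 0, 0, 0.2, 0, 0, 0, 0, 0, 0, 0.2]
}}

```text
clock: 9.38
ee_pos: [0.5801, 0.0907, 0.0911]
orientation: [-1.396, 0.498, -1.815]
wrist_force: [0.1, 0.6, 0.5]
width: 0.583
```

Request:
{"op": "jog_arm", "data": {
  "increments": [0, 0, 0, 0, -0.3, 0, 0.2, 0, 0, 0, 0, -0.7, 0, 0.2, 0, 0, 0, 0.3, -1, 0, 0.2, 0, 0, 0, 0.8, -1, 0, 0.2, 0, 0, 0, 0.8, -1, 0, 0.2, 0, 0, 0, 0.8, -1, 0, 0.2]
}}

```text
clock: 10.12
ee_pos: [0.5257, -0.0407, 0.1492]
orientation: [-1.396, 0.499, -1.816]
wrist_force: [0.3, -0.3, -0.4]
width: 0.602
```

```bash
python3 - <<'E'
from h import *
st=status.read_state();print(st['ee_pos'],st['orientation'],st['clock'],st['wrist_force'])
np.save('w7.npy',np.r_[st['ee_pos'],st['orientation']])
w=viewer.read_camera('wrist');t=viewer.read_camera('top');s=viewer.read_camera('scene')
for n,i in zip('wts',(w,t,s)): cv2.imwrite(f'pics/{n}7.png',i)
E
```

```text
[ 0.52570225 -0.040682    0.14919431] [-1.3962004   0.49876229 -1.81624675] 10.125 [ 0.32206629 -0.27562058 -0.42242794]
```

View pics/w7.png

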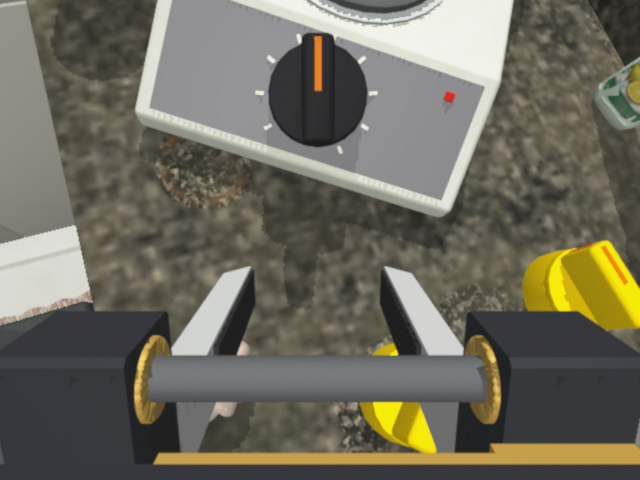

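View pics/t7.png

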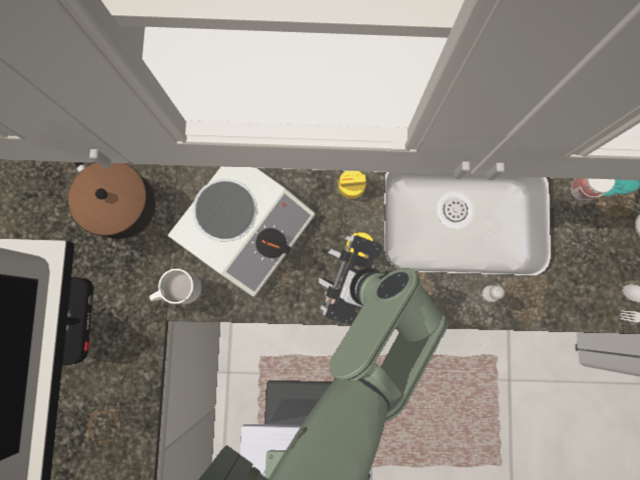

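Request:
{"op": "jog_arm", "data": {
  "increments": [0, 0, 0, 0, -0.5, 0, 0.2, 0, 0, 0, 0.3, -1, 0, 0.2, 0, 0, 0, 0.5, -1, 0, 0.2, 0, 0, 0, 0.5, -1, 0, 0.2]
}}

```text
clock: 10.78
ee_pos: [0.4792, -0.1424, 0.2249]
orientation: [-1.395, 0.497, -1.816]
wrist_force: [-0.2, 0.9, 0.0]
width: 0.598
```

```bash
python3 - <<'E'
from h import *
st=status.read_state();print(st['ee_pos'],st['clock'],st['wrist_force'])
w=viewer.read_camera('wrist');t=viewer.read_camera('top');s=viewer.read_camera('scene')
f=lambda im,x,y,d=1:cv2.resize(im[max(y-45//d,0):y+45//d,x-60//d:x+60//d],(400,300),interpolation=cv2.INTER_CUBIC)
cv2.imwrite('pics/m8.png',np.vstack([np.hstack([f(t,270,240,2),f(s,290,270,2)]),np.hstack([cv2.resize(w,(400,300)),cv2.resize(s,(400,300))])]))
cv2.imwrite('pics/w8.png',w)
a=np.load('w7.npy');c=cam('wrist',dict(ee_pos=a[:3],orientation=a[3:]));F=frame(.973);b=np.array([.592,.1073,.052])
for u in[(269,93),(367,93)]: print(F.T@(plane(c,u,b+.032*F[:,2],F[:,2])-b))
l=[F.T@(plane(c,u,b+.066*F[:,2],F[:,2])-b) for u in[(318,37),(318,91)]];print(l,np.arctan2(*(l[0]-l[1])[1::-1]),np.linalg.norm(l[0]-l[1]))
E
```

```text
[ 0.47924317 -0.14242826  0.22487702] 10.775 [-0.17807023  0.86147247  0.03990453]
[-0.00987528  0.03036808  0.032     ]
[ 0.01030327 -0.03315768  0.032     ]
[array([0.02703763, 0.00726679, 0.066     ]), array([-0.00166628, -0.001864  ,  0.066     ])] 0.3079807984562408 0.03012118119279403
```

View pics/m8.png

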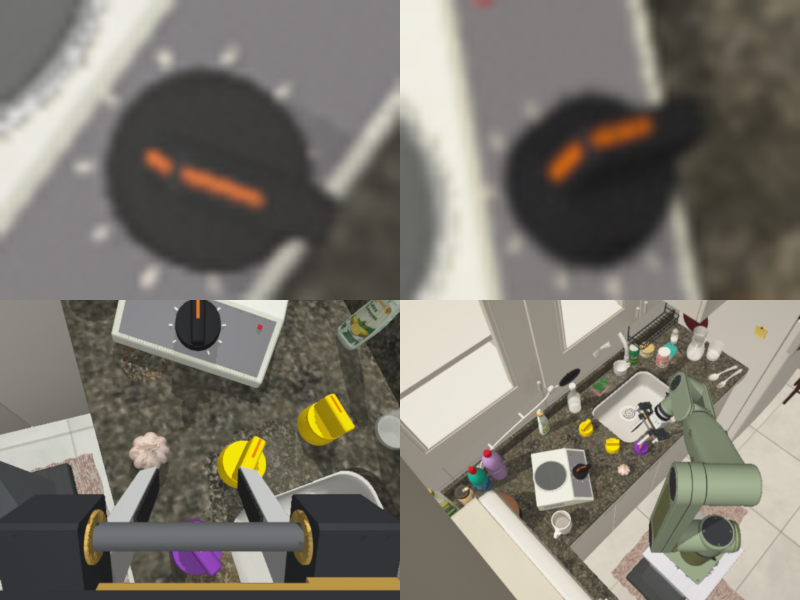

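```bash
python3 -c "
from bench import finish_job
print(finish_job())"
```

```text
the job is handed in; nothing more can be done
None
```

The black knob is back on the D-shaft, pushed home, let go of and handed in at about 11 s. I gripped it across the bar, turned it about 0.31 rad to match the shaft's flat, slid it down along the shaft and pressed until contact. No verdict was reported at hand-in.

**Seating:** the knob went on with no resistance until its rim reached the panel. There it stopped under 17 N with knob_foot about 0.2 mm above the panel, by the measured arm pose. The pictures after release are not accurate enough to confirm a 3 mm gap by themselves. The pointer line measured 30.1 mm against 30.5 mm before, so there was no sign of the knob standing proud.

**Angle:** the pointer in the last pictures lies at 0.308 rad. For the shaft's flat I measured 0.28 from the orange line and 0.33 from the flat's edge, so they agree within about 0.03 rad.

**Centring:** two visual estimates just before insertion disagreed by about 1.6 mm, so I split the difference. The knob then went on freely.

**Bystanders:** the garlic is within 2–3 pixels of where it started in the scene view. The mug and shaker look unmoved in the top view taken after release. The arm ended clear of everything, with wrist force under 1 N.

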